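# Seat the portion wheel on the sweet dispenser's drive and hold it down

## Robot

A 6-joint arm with a two-finger parallel gripper is mounted at the origin on a cart in front of the work surface, level with it; the furniture and walls round the work are solid. World frame = base frame: x ahead of the robot, y to its left, z up, the work surface at z = 0. Lengths are in m, angles in degrees, forces in N, time in s.
With the tool pointing down it reaches from about 0.3 to 0.775 m from the base axis. Payload 14.6 kg.
Tool frame: the origin (TCP) lies midway between the tips of the shut fingers; the grasp point (between the pads) lies 19 mm behind it; z points along the fingers, y is the line along which they close (so a half turn about z gives the same grasp; the last joint's range is limited). The gripper opens to 85 mm and grips with 20 to 120 N. Pads are 22 mm wide; open, the fingers measure 114 mm over their backs; the gripper's body (76 mm by 85 mm) begins 54 mm behind the grasp point. The pads swing forward as they close: fully open they stand 13 mm farther back than shut.
Start: joints at [-70.164, 17.183, 87.147, -0, 75.671, -3.816], TCP at [0.221, -0.504, 0.209] pointing down, gripper open.
Joint ranges: [-173.82, 173.82], [-45.26, 126.66], [13.44, 144.39], [-59.66, 239.66], [0, 175.72], [-146.38, 146.38]. Speed limits (degrees/s): [127.2, 127.2, 147.25, 180, 180, 180].

## Interface

Orientations are given as [roll, pitch, yaw] about the fixed x, y, z axes, in that order (R = Rz(yaw) Ry(pitch) Rx(roll)).
In Python, from workcell import ctrl gives the robot as it stands.
- The arm moves only by the tool send_rows, never from a script. Its argument "plan" is a list of rows, each an object of numbers: "dx", "dy", "dz": the shift along the tool's x, y, z in fractions of the full range, 1 being 20 cm; "rx", "ry", "rz": the turn, a rotation vector about the tool's x, y, z in parts of the range, where 1.0 means 90 degrees; "hand": the opening, from -1 (shut) to 1 (fully open). In form: [{"dx": .., "dy": .., "dz": .., "rx": .., "ry": .., "rz": .., "hand": ..}, ...]. A call has 1 to 5 rows; each row is the pose to reach, as a shift and turn from the pose commanded when the call began, along the tool's axes at that moment; what a row does not reach only later rows make up. A row lasts 1/12 s, in which the tool goes at most 41.7 mm and 7.16 degrees, less where a joint would pass 70% of its speed; a pose out of reach is approached as far as the arm can. A call with a gripper value outside its range is refused whole. The fingers move at their own pace and stop on an object; the grip force is fixed at half the most. Time passes only in rows, so rows that repeat a pose let the fingers close. It gives the time, the measured TCP pose, the force, the opening and the grip force at its end, in the units of the state.
- ctrl.sense(): the state, without advancing time (a new reading comes with each control period).
- ctrl.camera(name): name is "side" or "top"; returns a dict with "img" (480x640x3 uint8, red, green, blue), "fx", "fy", "cx", "cy" (pixels), "rvec" (rotation vector, rad) and "tvec" (3), from world to camera coordinates, as OpenCV has them. Camera axes: x right, y down, z forward; pixel columns grow to the right and rows downward; lengths in m; the calibration is good to about 2 mm. A picture is of the moment at which its call begins. There is no depth.
- ctrl.close_job(): hands the job in; it is judged then, once.
The state is a dict: "time_s": time; "joint_positions": joint angles; "qvel": joint speeds; "tau": joint torques, N m; "eef_pos": TCP position; "tool_rot": TCP orientation; "wrist_force": force on the tool from outside, world axes, zero at the start; "torque": the same for the moment, N m; "grip_width": opening from 0.0 (shut) to 1.0 (fully open); "grasp_force": force on a finger pad.
Only numpy, scipy, OpenCV 4.12 (cv2) and the standard library are available. Lean on these libraries where they do the work, as an engineer would, in place of code of your own. Each camera call takes 0.05 s, during which the arm holds its last target. There are 200 camera calls.

## Task

Turn the black wing knob anticlockwise to swing the red shutter fully aside from the dispenser's drive socket, then take the yellow portion wheel from its drying stand, turn it until its splined stem meshes with the cross-shaped slot in the socket, and push it fully home against the spring. Finish while still gripping the wheel and pressing it down, seated on the socket, so that I can fit the retaining clip: do not let go. Leave the three sweet tins lying at the right of the stand where they are.

Things in the scene. Friction and masses are not known exactly. Their poses are not given: they have to be found in the camera images.
- dispenser: Base of a sweet dispenser with its hopper off: white box, 160 (x) x 230 (y) x 60 mm high, fixed to the counter; a small outlet spout stands 25 mm out of its front (-x) face. Origin: centre of its underside. On its deck: the drive socket at x 0, y -40 mm and the shutter pivot at x 0, y +45 mm (own frame).
- socket (a point): Centre of the mouth of the steel drive socket, a drum 50 mm across whose top is 66 mm above the counter. A cross-shaped slot is cut in it: two arms along this point's own x and y (z up), each 31 mm long, 10 mm wide, 34 mm deep. Its turn differs from run to run; a stiff gearbox (0.5 N m friction) keeps it there. Hidden by the red shutter at first.
- ejector (a joint): Spring pin, 9 mm across, in the socket's middle: 0 m = up (its top 16 mm below the mouth), grows as the wheel's stem pushes it down; 0.012 with the wheel fully home. It pushes back with 6 N at first touch, 12 N at home, more than the wheel weighs: a wheel let go rises about 12 mm again. Travel 17 mm.
- shutter (a joint): Red dust shutter, a 3 mm plate ending in a 54 mm disc over the socket, its top 10.5 mm above the deck; it turns with the black wing knob. 0 rad = over the socket (starts at 0 to 0.15), 1.5 = end stop, swung aside to the back; grows anticlockwise seen from above. Friction 0.06 N m; it stays where it is left.
- wing (a point): Top of the black wing knob, on the shutter's vertical turning axis, 99.5 mm above the counter. The wing is a bar 12 mm thick along this point's own x, 44 mm long along its own y and 26 mm high, down to the steel hub (28 mm across) on the shutter plate. It turns with the shutter.
- wheel: Yellow portion wheel, about 200 g, 92 mm across its eight vanes, 12 mm thick, loose, standing upright in the grey stand. Origin: centre of its underside (seating face), z up. Fully home, the underside rests on the socket drum's top. A black grip bar stands on it, a splined stem below; it fits the socket at any quarter turn.
- grip (a point): Centre of the top of the wheel's black grip bar, on the wheel's axis, 46 mm above the wheel's origin, axes as the wheel's. The bar is 42 mm long along own x, 14 mm thick along own y, 34 mm high (down to the wheel's top face).
- stem_foot (a point): Lower end of the wheel's steel stem, on its axis, 28 mm below the wheel's origin, axes as the wheel's. Four splines form a cross along own x and y: each arm 26 mm over all, 7 mm thick (1.5 mm play each side in the slot), the last 5.5 mm stepped narrower as a lead-in, 4 mm thick at the foot.
- stand: Grey drying ring, fixed, 60 mm across, 36 mm high, hole 40 mm; the wheel's underside rests on its top. Origin: centre of its underside.
- oval_tin_0: oval white sweet tin with a green top, 78x64x20 mm, lying flat. Bystander. Origin: centre of its underside.
- oval_tin_1: oval white sweet tin with a yellow top, 78x64x20 mm, lying flat. Bystander. Origin: centre of its underside.
- round_tin: small round white tin, 45 mm across, 19 mm high. Bystander. Origin: centre of its underside.
There are look-alikes about, which are no part of the job. There is more than one size of the wheel; the one meant has the size given above.

How it is judged (in metres and radians):
On the way, in this order (a step that is already met when the one before it is completed fails the run):
1. the shutter is swung aside from the socket (value of joint shutter above 1.2 rad), for 0.2 s.
2. the wheel's splines have meshed and the stem is at least 9 mm into the socket (horizontal distance between wheel and socket below 0.004 m and angle between wheel's own z axis and vertical below 0.08 rad and z of wheel in the frame of socket below 0.019 m), for 0.1 s.
At the end, for the whole second after the job is handed in: Wheel upright (0.08 rad), centred on the socket (4 mm), its underside on the drum's top (2 mm), spring pin down at least 9.5 mm, fingers pressing on the wheel with over 3 N, wheel at rest, shutter still aside (over 1.2 rad) (horizontal distance between wheel and socket below 0.004 m and angle between wheel's own z axis and vertical below 0.08 rad and z of wheel in the frame of socket between -0.003 and 0.002 m and value of joint ejector above 0.0095 m and contact force between the fingers and wheel above 3 N and linear speed of wheel below 0.02 m/s and value of joint shutter above 1.2 rad); the arm keeps its last pose, push and grip.
It fails at once if a tin was moved more than 3 cm or tipped (distance of any of oval_tin_0, oval_tin_1, round_tin from where it was at the start of the episode above 0.03 m or angle between any of oval_tin_0, oval_tin_1, round_tin's own z axis and vertical above 0.5 rad).
It also fails if it takes over 48 s, if anything falls off the work surface, if the arm or the gripper's body presses on something with over 40 N, if the wrist force passes 120 N, or if a joint passes its speed limit or range.

## Working session

There is one attempt and no reset: what is moved stays moved. The work goes in short steps, Python scripts to look and compute and a tool call to move; the robot and the scene stay as the last step left them, time stands still between calls to the robot, and variables do not carry over. Pictures are saved under pics/ and viewed, at most 10 in all, crops included, and the job is handed in when it is done.

Besides the shell and the picture viewer there is one more tool, called as name(argument=value, ...), one argument or row to a line, values as JSON. send_rows: Moves the arm, as the interface text tells. Its arguments: {"type":"object","properties":{"plan":{"type":"array","items":{"type":"object","properties":{"dx":{"type":"number"},"dy":{"type":"number"},"dz":{"type":"number"},"rx":{"type":"number"},"ry":{"type":"number"},"rz":{"type":"number"},"hand":{"type":"number"}}}}},"required":["plan"]}

```bash
mkdir -p pics; ls
python3 - <<'E'
from workcell import ctrl
import cv2
print(ctrl.sense())
for n in("top","side"):
    c=ctrl.camera(n); cv2.imwrite(f"pics/{n}0.png",c["img"][:,:,::-1]); print(n,c["fx"],c["fy"],c["cx"],c["cy"],c["rvec"],c["tvec"])
E
```

```text
pics
{'time_s': 0.0, 'joint_positions': array([-7.01648772e+01,  1.72169296e+01,  8.71815308e+01, -6.35784517e-04,
        7.56694511e+01, -3.81689488e+00]), 'qvel': array([-0.0190652 , -0.01575226,  0.03169462, -0.04569484, -0.01304051,
       -0.00338805]), 'tau': array([ 1.61362973e-04, -5.43496406e+01, -3.61802316e+01, -1.10887702e-04,
        3.90559624e-03, -4.22992048e-05]), 'eef_pos': array([ 0.22054538, -0.50355609,  0.20819979]), 'tool_rot': array([-1.79932198e+02, -3.90628653e-03,  2.36521731e+01]), 'wrist_force': array([ 0.04498973, -0.22438482,  0.14521976]), 'torque': array([ 0.01114172, -0.03010158,  0.0412031 ]), 'grasp_force': 0.0, 'grip_width': 0.9976751946351242}
top 562.0060953831407 562.0060953831407 316.3806342404368 240.0589680160246 [ 2.16021407 -2.20723189  0.08005138] [-0.04193096  0.50943162  1.40649586]
side 484.76664025173733 484.76664025173733 326.00978308451545 239.1703387982706 [ 2.07789781 -0.21929709  0.15845586] [-0.49610643  0.10058201  1.12510408]
```

View pics/top0.png

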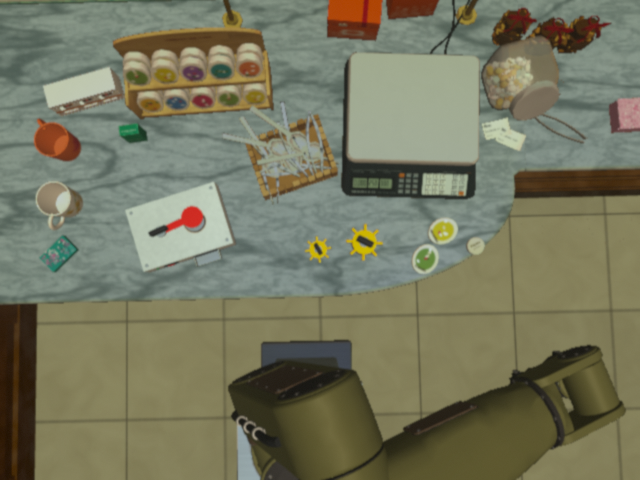

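View pics/side0.png

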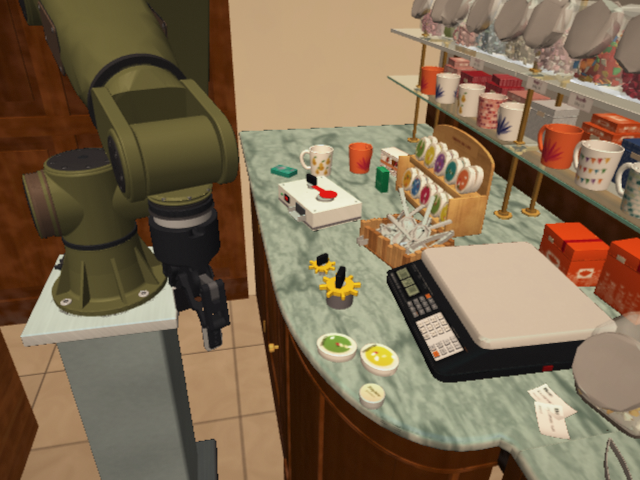

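The top view has two candidates: a small yellow wheel at (318,249) and a larger one at (366,241). The dispenser is at (180,226), its black wing at about (160,230) and the red disc at (192,218). The tins are at (443,231), (425,258) and (476,246). Next I'll measure sizes to choose the wheel.

```bash
cat > h.py <<'E'
import cv2, numpy as np
from workcell import ctrl
def rays(c,px):
    R=cv2.Rodrigues(np.array(c["rvec"]))[0]; t=np.array(c["tvec"]).reshape(3)
    px=np.atleast_2d(np.asarray(px,float))
    d=np.c_[(px[:,0]-c["cx"])/c["fx"],(px[:,1]-c["cy"])/c["fy"],np.ones(len(px))]@R
    return -R.T@t,d
def onz(c,px,z):
    o,d=rays(c,px); return (o+d*((z-o[2])/d[:,2])[:,None])[:,:2]
def tri(c1,p1,c2,p2):
    o1,d1=rays(c1,p1);o2,d2=rays(c2,p2);d1=d1[0];d2=d2[0]
    s=np.linalg.lstsq(np.c_[d1,-d2],o2-o1,rcond=None)[0]
    a,b=o1+s[0]*d1,o2+s[1]*d2; return (a+b)/2,np.linalg.norm(a-b)
def mask(img,col,roi):
    h=cv2.cvtColor(img,cv2.COLOR_RGB2HSV); H,S,V=[h[:,:,i].astype(int) for i in range(3)]
    m={"yellow":(H>18)&(H<34)&(S>150)&(V>100),"red":((H<8)|(H>172))&(S>150)&(V>80),"black":(V<60),"white":(S<45)&(V>165)}[col]
    r=np.zeros_like(m); x0,y0,x1,y1=roi; r[y0:y1,x0:x1]=1
    m=(m&r).astype(np.uint8); n,l,st,_=cv2.connectedComponentsWithStats(m)
    return (l==1+st[1:,4].argmax()).astype(np.uint8)
def pts(m): return np.argwhere(m)[:,::-1].astype(float)
def hull(m): return cv2.findContours(m,cv2.RETR_EXTERNAL,cv2.CHAIN_APPROX_NONE)[0][0][:,0,:]
def rect(P):
    r=cv2.minAreaRect((P*1000).astype(np.float32)); b=cv2.boxPoints(r); e=[b[1]-b[0],b[2]-b[1]]
    e.sort(key=np.linalg.norm); L=e[1]
    return np.array(r[0])/1000,[round(float(np.linalg.norm(v)),1) for v in e],round(float(np.degrees(np.arctan2(L[1],L[0])))%180,1)
E
python3 - <<'E'
from h import *
np.set_printoptions(precision=4,suppress=True)
t=ctrl.camera("top"); s=ctrl.camera("side"); I=t["img"]
for nm,roi,z in(("small",(300,232,334,266),.048),("big",(340,220,388,264),.048)):
    P=onz(t,hull(mask(I,"yellow",roi)),z); c,r=cv2.minEnclosingCircle((P*1000).astype(np.float32)); print(nm,c,2*r)
for nm,col,roi,z in(("grip","black",(350,228,382,254),.082),("wing","black",(144,220,172,240),.0995),("red","red",(178,200,210,234),.0705),("box","white",(115,175,245,280),.06)):
    m=mask(I,col,roi); print(nm,m.sum(),rect(onz(t,hull(m),z)),pts(m).mean(0))
for nm,roi in(("grip s",(325,262,352,292)),("wing s",(302,172,322,190))):
    m=mask(s["img"],"black",roi); p=hull(m); print(nm,p.min(0),p.max(0))
a=cv2.resize(I[215:275,295:395],(800,480),interpolation=cv2.INTER_CUBIC)
cv2.imwrite("pics/c1.png",a[:,:,::-1])
a=cv2.resize(I[175:280,115:245],None,fx=5.7,fy=5.7,interpolation=cv2.INTER_CUBIC)
cv2.imwrite("pics/c2.png",a[:,:,::-1])
E
```

```text
small (483.6883544921875, -55.58054733276367) 62.0902214050293
big (500.18524169921875, -169.8148651123047) 88.42159271240234
grip 61 (array([ 0.499 , -0.1693]), [9.8, 34.6], 62.1) [364.377  241.0492]
wing 62 (array([0.5336, 0.326 ]), [9.4, 39.8], 110.8) [158.1613 230.5   ]
red 367 (array([0.5692, 0.2556]), [46.9, 58.8], 88.8) [190.6185 217.1335]
box 5165 (array([0.5483, 0.2873]), [161.0, 230.6], 106.7) [177.5489 226.5158]
grip s [336 267] [344 287]
wing s [307 174] [315 184]
```

View pics/c1.png

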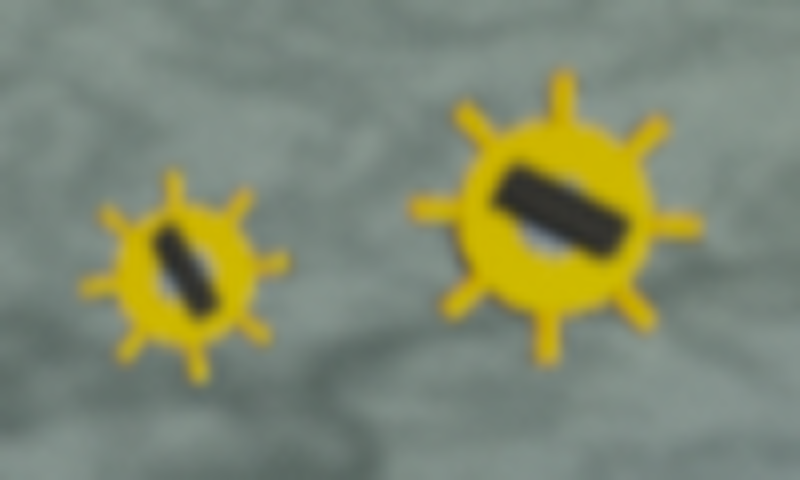

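View pics/c2.png

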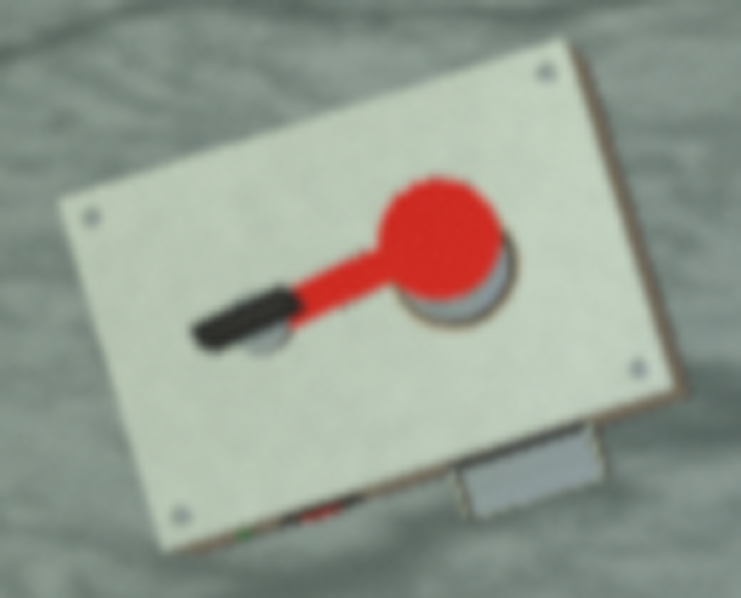

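The crop at 62 mm against 88–92 mm across the vanes settles it. The larger wheel at pixel (366,241), standing on the grey ring, is the one meant, and (318,249) is the look-alike. In the dispenser crop, the black wing is at the left, the red disc half covers the drum, and the box measures 161 x 230.6 mm as it should. I'll refine the angles and plan the reach to the wing.

```bash
cat >> h.py <<'E'
from scipy.spatial.transform import Rotation as Ro
def plan(goal,n=1,start=None):
    """goal x,y,z(m),yaw(deg), tool down; prints n per-call shifts (cm, deg) in tool axes"""
    if start is None:
        s=ctrl.sense(); p,R=np.array(s["eef_pos"]),Ro.from_euler("xyz",s["tool_rot"],degrees=True)
    else: p,R=np.array(start[:3]),Ro.from_euler("xyz",[180,0,start[3]],degrees=True)
    g=np.array(goal[:3]); G=Ro.from_euler("xyz",[180,0,goal[3]],degrees=True)
    step=(g-p)/n; rv=(R.inv()*G).as_rotvec(degrees=True)/n
    for i in range(n):
        print(np.round(R.inv().apply(step)*100,2),np.round(rv,2)); R=R*Ro.from_rotvec(rv,degrees=True)
def angs(c,roi,z,k=8):
    x0,y0,x1,y1=roi; a=cv2.resize(c["img"][y0:y1,x0:x1],None,fx=k,fy=k,interpolation=cv2.INTER_CUBIC)
    m=mask(a,"black",(0,0,a.shape[1],a.shape[0])); 
    P=onz(c,(pts(m)+.5)/k-.5+[x0,y0],z); w,v=np.linalg.eigh(np.cov(P.T)); return P.mean(0),np.degrees(np.arctan2(v[1,1],v[0,1]))%180,np.sqrt(12*w)*1000,rect(P)
E
python3 - <<'E'
from h import *
np.set_printoptions(precision=4,suppress=True)
t=ctrl.camera("top"); print(rays(t,[0,0])[0])
print(angs(t,(350,228,382,254),.082)); print(angs(t,(144,220,172,240),.0995))
# vane tips: angular phase (mod 45) of yellow pixels beyond 38 mm radius
P=onz(t,pts(mask(t["img"],"yellow",(340,220,388,264))),.048)-[.5002,-.1698]
r=np.hypot(*P.T); a=np.arctan2(P[:,1],P[:,0])[(r>.036)]
print("vane phase",np.degrees(np.angle(np.exp(8j*a).mean()))/8,abs(np.exp(8j*a).mean()))
plan((.535,.3295,.17,110.8),5)
E
```

```text
[ 0.4038 -0.0521  1.4401]
(array([ 0.4987, -0.1692]), np.float64(63.125693735514396), array([10.4596, 33.7766]), (array([ 0.4988, -0.1693]), [11.3, 35.6], 62.7))
(array([0.5334, 0.3259]), np.float64(111.91498858527154), array([ 9.2476, 38.8227]), (array([0.5334, 0.326 ]), [9.9, 41.1], 112.2))
vane phase -5.237621907431359 0.9114388038270088
[ 12.45 -12.74   0.78] [ -0.    -0.   -17.43]
[15.69 -8.43  0.78] [ -0.    -0.   -17.43]
[17.49 -3.34  0.77] [ -0.    -0.   -17.43]
[17.69  2.05  0.77] [ -0.    -0.   -17.43]
[16.27  7.26  0.77] [ -0.    -0.   -17.43]
```

Careful with the scale: shifts go in shares of 20 cm and turns go in shares of 90 degrees. That gives: -12.7 cm is -0.635, 12.5 cm is 0.625, -17.5 degrees is -0.1944.

send_rows(
  plan=[
    {"dx": 0.125, "dy": -0.1275, "dz": 0.008, "rz": -0.0389, "hand": 1},
    {"dx": 0.25, "dy": -0.255, "dz": 0.015, "rz": -0.0778, "hand": 1},
    {"dx": 0.375, "dy": -0.3825, "dz": 0.023, "rz": -0.1167, "hand": 1},
    {"dx": 0.5, "dy": -0.51, "dz": 0.031, "rz": -0.1556, "hand": 1},
    {"dx": 0.625, "dy": -0.635, "dz": 0.04, "rz": -0.1944, "hand": 1},
  ],
)

```text
$.plan[0]: bad value
```

Converted, 15.7 cm is 0.785, 12.5 cm is 0.625, -17.5 degrees is -0.1944.

send_rows(
  plan=[
    {"dx": 0.155, "dy": -0.085, "dz": 0.008, "rz": -0.0389, "hand": 1},
    {"dx": 0.315, "dy": -0.17, "dz": 0.015, "rz": -0.0778, "hand": 1},
    {"dx": 0.47, "dy": -0.2525, "dz": 0.023, "rz": -0.1167, "hand": 1},
    {"dx": 0.625, "dy": -0.335, "dz": 0.031, "rz": -0.1556, "hand": 1},
    {"dx": 0.785, "dy": -0.42, "dz": 0.04, "rz": -0.1944, "hand": 1},
  ],
)

```text
$.plan[0]: bad value
```

Converted, 17.5 cm is 0.875, 14 cm is 0.7, -17.5 degrees is -0.1944.

send_rows(
  plan=[
    {"dx": 0.175, "dy": -0.035, "dz": 0.008, "rz": -0.0389, "hand": 1},
    {"dx": 0.35, "dy": -0.065, "dz": 0.015, "rz": -0.0778, "hand": 1},
    {"dx": 0.525, "dy": -0.1, "dz": 0.023, "rz": -0.1167, "hand": 1},
    {"dx": 0.7, "dy": -0.135, "dz": 0.031, "rz": -0.1556, "hand": 1},
    {"dx": 0.875, "dy": -0.165, "dz": 0.04, "rz": -0.1944, "hand": 1},
  ],
)

```text
$.plan[0]: bad value
```

Converted, 17.7 cm is 0.885, 14.2 cm is 0.71, -17.5 degrees is -0.1944.

send_rows(
  plan=[
    {"dx": 0.175, "dy": 0.02, "dz": 0.008, "rz": -0.0389, "hand": 1},
    {"dx": 0.35, "dy": 0.04, "dz": 0.015, "rz": -0.0778, "hand": 1},
    {"dx": 0.53, "dy": 0.06, "dz": 0.023, "rz": -0.1167, "hand": 1},
    {"dx": 0.71, "dy": 0.08, "dz": 0.031, "rz": -0.1556, "hand": 1},
    {"dx": 0.885, "dy": 0.1, "dz": 0.04, "rz": -0.1944, "hand": 1},
  ],
)

```text
$.plan[0]: bad value
```

Converted, 16.3 cm is 0.815, 13 cm is 0.65, -17.5 degrees is -0.1944.

send_rows(
  plan=[
    {"dx": 0.16, "dy": 0.075, "dz": 0.008, "rz": -0.0389, "hand": 1},
    {"dx": 0.325, "dy": 0.145, "dz": 0.015, "rz": -0.0778, "hand": 1},
    {"dx": 0.49, "dy": 0.22, "dz": 0.023, "rz": -0.1167, "hand": 1},
    {"dx": 0.65, "dy": 0.29, "dz": 0.031, "rz": -0.1556, "hand": 1},
    {"dx": 0.815, "dy": 0.365, "dz": 0.04, "rz": -0.1944, "hand": 1},
  ],
)

```text
$.plan[0]: bad value
```

Run:
```python
from h import *
s=ctrl.sense(); print(s["time_s"],s["eef_pos"],s["tool_rot"],s["joint_positions"])
plan((.535,.3295,.0785,111))
```

```text
0.25 [ 0.22059456 -0.50369115  0.20851549] [-1.79969242e+02 -1.40257340e-03  2.36534952e+01] [-7.01648159e+01  1.71988555e+01  8.71622122e+01 -6.69654921e-04
  7.56697157e+01 -3.81814553e+00]
[ 62.23 -63.7   13.04] [-2.000e-02 -2.000e-02 -8.735e+01]
```

Converted, -12.7 cm is -0.635, 12.5 cm is 0.625, -17.5 degrees is -0.1944.

send_rows(
  plan=[
    {"dx": 0.125, "dy": -0.125, "dz": 0.01, "rx": 0, "ry": 0, "rz": -0.0389, "hand": 1},
    {"dx": 0.25, "dy": -0.255, "dz": 0.015, "rx": 0, "ry": 0, "rz": -0.0778, "hand": 1},
    {"dx": 0.375, "dy": -0.38, "dz": 0.025, "rx": 0, "ry": 0, "rz": -0.1167, "hand": 1},
    {"dx": 0.5, "dy": -0.51, "dz": 0.03, "rx": 0, "ry": 0, "rz": -0.1556, "hand": 1},
    {"dx": 0.625, "dy": -0.635, "dz": 0.04, "rx": 0, "ry": 0, "rz": -0.1944, "hand": 1},
  ],
)

```text
time_s: 0.67
eef_pos: [0.2843, -0.3357, 0.2007]
tool_rot: [180.0, 0.0, 41.3]
wrist_force: [-0.0, -0.2, 0.5]
grip_width: 1.001
grasp_force: 0.0
```

All seven keys are needed. I'll continue the reach.

Converted, 15.7 cm is 0.785, 12.5 cm is 0.625, -17.5 degrees is -0.1944.

send_rows(
  plan=[
    {"dx": 0.155, "dy": -0.085, "dz": 0.01, "rx": 0, "ry": 0, "rz": -0.0389, "hand": 1},
    {"dx": 0.315, "dy": -0.17, "dz": 0.015, "rx": 0, "ry": 0, "rz": -0.0778, "hand": 1},
    {"dx": 0.47, "dy": -0.25, "dz": 0.025, "rx": 0, "ry": 0, "rz": -0.1167, "hand": 1},
    {"dx": 0.625, "dy": -0.335, "dz": 0.03, "rx": 0, "ry": 0, "rz": -0.1556, "hand": 1},
    {"dx": 0.785, "dy": -0.42, "dz": 0.04, "rx": 0, "ry": 0, "rz": -0.1944, "hand": 1},
  ],
)

```text
time_s: 1.08
eef_pos: [0.3473, -0.1692, 0.193]
tool_rot: [180.0, -0.0, 58.8]
wrist_force: [0.9, -0.3, -0.5]
grip_width: 0.998
grasp_force: 0.0
```

Converted, 17.5 cm is 0.875, 14 cm is 0.7, -17.5 degrees is -0.1944.

send_rows(
  plan=[
    {"dx": 0.175, "dy": -0.035, "dz": 0.01, "rx": 0, "ry": 0, "rz": -0.0389, "hand": 1},
    {"dx": 0.35, "dy": -0.065, "dz": 0.015, "rx": 0, "ry": 0, "rz": -0.0778, "hand": 1},
    {"dx": 0.525, "dy": -0.1, "dz": 0.025, "rx": 0, "ry": 0, "rz": -0.1167, "hand": 1},
    {"dx": 0.7, "dy": -0.135, "dz": 0.03, "rx": 0, "ry": 0, "rz": -0.1556, "hand": 1},
    {"dx": 0.875, "dy": -0.165, "dz": 0.04, "rx": 0, "ry": 0, "rz": -0.1944, "hand": 1},
  ],
)

```text
time_s: 1.5
eef_pos: [0.4102, -0.0023, 0.185]
tool_rot: [180.0, -0.0, 76.3]
wrist_force: [0.9, 0.1, -0.1]
grip_width: 1.001
grasp_force: 0.0
```

Converted, 17.7 cm is 0.885, 14.2 cm is 0.71, -17.5 degrees is -0.1944.

send_rows(
  plan=[
    {"dx": 0.175, "dy": 0.02, "dz": 0.01, "rx": 0, "ry": 0, "rz": -0.0389, "hand": 1},
    {"dx": 0.35, "dy": 0.04, "dz": 0.015, "rx": 0, "ry": 0, "rz": -0.0778, "hand": 1},
    {"dx": 0.53, "dy": 0.06, "dz": 0.025, "rx": 0, "ry": 0, "rz": -0.1167, "hand": 1},
    {"dx": 0.71, "dy": 0.08, "dz": 0.03, "rx": 0, "ry": 0, "rz": -0.1556, "hand": 1},
    {"dx": 0.885, "dy": 0.1, "dz": 0.04, "rx": 0, "ry": 0, "rz": -0.1944, "hand": 1},
  ],
)

```text
time_s: 1.92
eef_pos: [0.4721, 0.165, 0.1768]
tool_rot: [180.0, -0.0, 93.8]
wrist_force: [0.1, -0.5, 0.0]
grip_width: 1.001
grasp_force: 0.0
```

Converted, 16.3 cm is 0.815, 13 cm is 0.65, -17.5 degrees is -0.1944.

send_rows(
  plan=[
    {"dx": 0.16, "dy": 0.075, "dz": 0.01, "rx": 0, "ry": 0, "rz": -0.0389, "hand": 1},
    {"dx": 0.325, "dy": 0.145, "dz": 0.015, "rx": 0, "ry": 0, "rz": -0.0778, "hand": 1},
    {"dx": 0.49, "dy": 0.22, "dz": 0.025, "rx": 0, "ry": 0, "rz": -0.1167, "hand": 1},
    {"dx": 0.65, "dy": 0.29, "dz": 0.03, "rx": 0, "ry": 0, "rz": -0.1556, "hand": 1},
    {"dx": 0.815, "dy": 0.365, "dz": 0.04, "rx": 0, "ry": 0, "rz": -0.1944, "hand": 1},
  ],
)

```text
time_s: 2.33
eef_pos: [0.5344, 0.332, 0.1686]
tool_rot: [-180.0, 0.0, 111.3]
wrist_force: [1.5, -1.1, 0.6]
grip_width: 0.998
grasp_force: 0.0
```

Run:
```python
from h import *
s=ctrl.sense(); print(s["time_s"],s["eef_pos"],s["tool_rot"],s["joint_positions"])
plan((.535,.3295,.0785,111))
```

```text
2.3333 [0.53444631 0.33197434 0.16861726] [-1.79994300e+02  1.65373246e-03  1.11329621e+02] [ 2.85121618e+01  2.91481312e+01  7.59110682e+01 -9.61064560e-04
  7.49466626e+01  7.18279055e+00]
[-0.25 -0.04  9.01] [-0.01  0.    0.33]
```

Converted, 9 cm is 0.45, 8.5 cm is 0.425, 0.3 degrees is 0.0033.

send_rows(
  plan=[
    {"dx": -0.01, "dy": 0, "dz": 0.175, "rx": 0, "ry": 0, "rz": 0.0033, "hand": 1},
    {"dx": -0.01, "dy": 0, "dz": 0.325, "rx": 0, "ry": 0, "rz": 0.0033, "hand": 1},
    {"dx": -0.01, "dy": 0, "dz": 0.425, "rx": 0, "ry": 0, "rz": 0.0033, "hand": 1},
    {"dx": -0.01, "dy": 0, "dz": 0.45, "rx": 0, "ry": 0, "rz": 0.0033, "hand": 1},
    {"dx": -0.01, "dy": 0, "dz": 0.45, "rx": 0, "ry": 0, "rz": 0.0033, "hand": -1},
  ],
)

```text
time_s: 2.75
eef_pos: [0.5344, 0.3281, 0.0775]
tool_rot: [-179.8, 0.0, 110.8]
wrist_force: [0.3, -0.1, 0.1]
grip_width: 0.887
grasp_force: 0.0
```

send_rows(
  plan=[
    {"dx": 0, "dy": 0, "dz": 0, "rx": 0, "ry": 0, "rz": 0, "hand": -1},
    {"dx": 0, "dy": 0, "dz": 0, "rx": 0, "ry": 0, "rz": 0, "hand": -1},
    {"dx": 0, "dy": 0, "dz": 0, "rx": 0, "ry": 0, "rz": 0, "hand": -1},
    {"dx": 0, "dy": 0, "dz": 0, "rx": 0, "ry": 0, "rz": 0, "hand": -1},
    {"dx": 0, "dy": 0, "dz": 0, "rx": 0, "ry": 0, "rz": 0, "hand": -1},
  ],
)

```text
time_s: 3.17
eef_pos: [0.5352, 0.3285, 0.0796]
tool_rot: [179.9, -0.0, 110.8]
wrist_force: [0.7, -0.2, 1.1]
grip_width: 0.141
grasp_force: 0.0
```

send_rows(
  plan=[
    {"dx": 0, "dy": 0, "dz": 0, "rx": 0, "ry": 0, "rz": 0, "hand": -1},
    {"dx": 0, "dy": 0, "dz": 0, "rx": 0, "ry": 0, "rz": 0, "hand": -1},
    {"dx": 0, "dy": 0, "dz": 0, "rx": 0, "ry": 0, "rz": 0, "hand": -1},
    {"dx": 0, "dy": 0, "dz": 0, "rx": 0, "ry": 0, "rz": 0, "hand": -1},
    {"dx": 0, "dy": 0, "dz": 0, "rx": 0, "ry": 0, "rz": 0, "hand": -1},
  ],
)

```text
time_s: 3.58
eef_pos: [0.535, 0.3284, 0.0788]
tool_rot: [-180.0, 0.0, 110.9]
wrist_force: [-0.4, -0.1, -0.0]
grip_width: -0.0
grasp_force: 0.0
```

Run:
```python
from h import *
t=ctrl.camera("top"); s=ctrl.camera("side")
a=cv2.resize(t["img"][180:280,110:250],None,fx=4,fy=4,interpolation=cv2.INTER_CUBIC)
b=cv2.resize(s["img"][140:240,260:380],None,fx=4,fy=4,interpolation=cv2.INTER_CUBIC)
cv2.imwrite("pics/d.png",cv2.resize(np.hstack([a[:400,:400],b[:400,:400]])[:,:,::-1],(800,400)))
```

```text
(no output)
```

View pics/d.png

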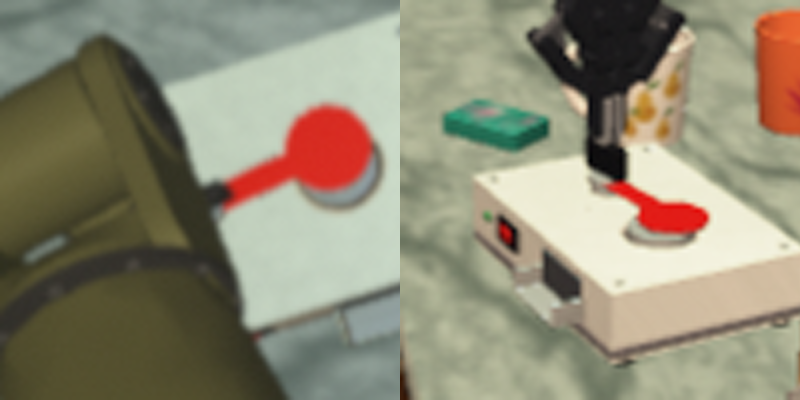

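The arm hides the wing in the top view. In the side view the fingers stand at the wing, now at about (311,177) in full-image pixels, yet they read shut. I'll check by triangulating the wing and projecting the TCP.

Run:
```python
from h import *
np.set_printoptions(precision=4,suppress=True)
t0=cv2.imread("pics/top0.png")[:,:,::-1].copy(); s0=cv2.imread("pics/side0.png")[:,:,::-1].copy()
t=ctrl.camera("top"); s=ctrl.camera("side")
mt=mask(t0,"black",(144,220,172,240)); ms=mask(s0,"black",(300,168,324,192))
print(pts(mt).mean(0),pts(ms).mean(0),pts(ms).min(0),pts(ms).max(0)); print(tri(t,pts(mt).mean(0),s,pts(ms).mean(0)))
st=ctrl.sense(); print(st["grip_width"],st["grasp_force"],st["eef_pos"])
w=np.array([.5354,.3304])
for n,P in(("tcp",st["eef_pos"]),("wingtop",[*w,.0995]),("wingbot",[*w,.0735])):
    for c in(t,s): print(n,cv2.projectPoints(np.array([P],float),c["rvec"],c["tvec"],np.array([[c["fx"],0,c["cx"]],[0,c["fy"],c["cy"]],[0,0,1.]]),None)[0].ravel())
print(rays(s,[0,0])[0])
```

```text
[158.0984 230.4918] [311.04   178.9067] [307. 174.] [315. 184.]
(array([0.535 , 0.3293, 0.0867]), np.float64(0.0001967482562396863))
-0.0010010758956281436 0.0 [0.535  0.3284 0.0788]
tcp [159.4015 230.7339]
tcp [311.0525 181.451 ]
wingtop [156.1506 229.791 ]
wingtop [311.1128 174.8168]
wingbot [159.1889 230.7669]
wingbot [311.0544 182.7981]
[ 0.2642 -1.0133  0.6523]
```

The wing triangulates to (0.535, 0.329, 0.087), right between the fingers, so I'll turn a little and check whether the shutter follows.

Converted, -20 degrees is -0.2222.

send_rows(
  plan=[
    {"dx": 0, "dy": 0, "dz": 0, "rx": 0, "ry": 0, "rz": -0.0444, "hand": -1},
    {"dx": 0, "dy": 0, "dz": 0, "rx": 0, "ry": 0, "rz": -0.0889, "hand": -1},
    {"dx": 0, "dy": 0, "dz": 0, "rx": 0, "ry": 0, "rz": -0.1333, "hand": -1},
    {"dx": 0, "dy": 0, "dz": 0, "rx": 0, "ry": 0, "rz": -0.1778, "hand": -1},
    {"dx": 0, "dy": 0, "dz": 0, "rx": 0, "ry": 0, "rz": -0.2222, "hand": -1},
  ],
)

```text
time_s: 4.2
eef_pos: [0.535, 0.3284, 0.0788]
tool_rot: [-180.0, 0.0, 131.1]
wrist_force: [0.3, 0.0, -0.3]
grip_width: -0.003
grasp_force: 0.0
```

Run:
```python
from h import *
t=ctrl.camera("top"); m=mask(t["img"],"red",(140,180,240,260)); c=pts(m).mean(0); print(c,m.sum(),onz(t,c,.0705)); print({k:v for k,v in ctrl.sense().items() if k[0] in "gwt"})
```

```text
[187.49090909 218.55681818] 440 [[0.56424209 0.26183955]]
{'time_s': 4.25, 'tau': array([-9.52158967e-03, -6.76825261e+01, -3.31967068e+01,  4.55299654e-03,
        6.28993184e-04,  1.35026313e+00]), 'tool_rot': array([-1.79995569e+02, -1.48175162e-03,  1.31340207e+02]), 'wrist_force': array([ 0.5959617 , -0.11830274,  0.60382472]), 'torque': array([0.00876699, 0.00078307, 0.00596892]), 'grasp_force': 0.0, 'grip_width': -0.0003760088408748885}
```

Run:
```python
from h import *
s=ctrl.camera("side")
b=cv2.resize(s["img"][150:200,280:350],None,fx=11,fy=11,interpolation=cv2.INTER_CUBIC)
b=np.clip(b.astype(float)*1.0,0,255)**.6*255**.4
cv2.imwrite("pics/e.png",b[:,:,::-1].astype(np.uint8))
t=ctrl.camera("top")
for I in(cv2.imread("pics/top0.png")[:,:,::-1].copy(),t["img"]):
    m=mask(I,"red",(182,200,210,234)); print(m.sum(),pts(m).mean(0),pts(m).max(0))
```

```text
340 [191.5        216.73823529] [202. 226.]
340 [191.5        216.73823529] [202. 226.]
```

View pics/e.png

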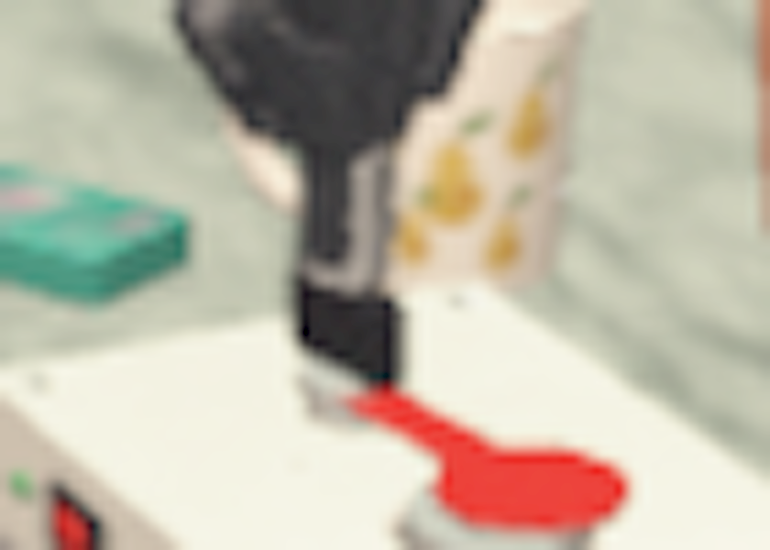

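The shutter hasn't moved, and the finger pads end at about full-image row 176, on top of the wing, where the reported TCP should be at row 181. I'll lift and measure where the tips really are.

Converted, -4 cm is -0.2, -2 cm is -0.1, 20 degrees is 0.2222.

send_rows(
  plan=[
    {"dx": 0, "dy": 0, "dz": -0.1, "rx": 0, "ry": 0, "rz": 0.0444, "hand": -1},
    {"dx": 0, "dy": 0, "dz": -0.2, "rx": 0, "ry": 0, "rz": 0.0889, "hand": -1},
    {"dx": 0, "dy": 0, "dz": -0.2, "rx": 0, "ry": 0, "rz": 0.1556, "hand": -1},
    {"dx": 0, "dy": 0, "dz": -0.2, "rx": 0, "ry": 0, "rz": 0.2222, "hand": -1},
    {"dx": 0, "dy": 0, "dz": -0.2, "rx": 0, "ry": 0, "rz": 0.2222, "hand": -1},
  ],
)

```text
time_s: 4.77
eef_pos: [0.535, 0.3284, 0.1191]
tool_rot: [180.0, -0.0, 110.4]
wrist_force: [-0.4, 0.4, 0.5]
grip_width: 0.002
grasp_force: 0.0
```

Run:
```python
from h import *
s=ctrl.camera("side"); s0=cv2.imread("pics/side0.png")[:,:,::-1].astype(int); p=ctrl.sense()["eef_pos"]; print(p)
K=np.array([[s["fx"],0,s["cx"]],[0,s["fy"],s["cy"]],[0,0,1.]])
pr=lambda P:cv2.projectPoints(np.array([P],float),s["rvec"],s["tvec"],K,None)[0].ravel()
print("tcp",pr(p),"20 up",pr(p+[0,0,.02]))
d=np.abs(s["img"].astype(int)-s0).sum(2)>50
for r in range(148,182,2): x=np.flatnonzero(d[r,295:330]); print(r,x.size and (x[0]+295,x[-1]+295))
b=cv2.resize(s["img"][130:200,280:350],None,fx=8,fy=8,interpolation=cv2.INTER_CUBIC)
cv2.imwrite("pics/f.png",b[:,:,::-1])
```

```text
[0.5349083  0.32835395 0.11875565]
tcp [311.12901117 169.07214434] 20 up [311.17506354 162.74905583]
148 (np.int64(300), np.int64(319))
150 (np.int64(304), np.int64(317))
152 (np.int64(306), np.int64(317))
154 (np.int64(306), np.int64(317))
156 (np.int64(306), np.int64(317))
158 (np.int64(306), np.int64(317))
160 (np.int64(307), np.int64(316))
162 (np.int64(311), np.int64(314))
164 0
166 0
168 0
170 0
172 0
174 0
176 0
178 0
180 0
```

View pics/f.png

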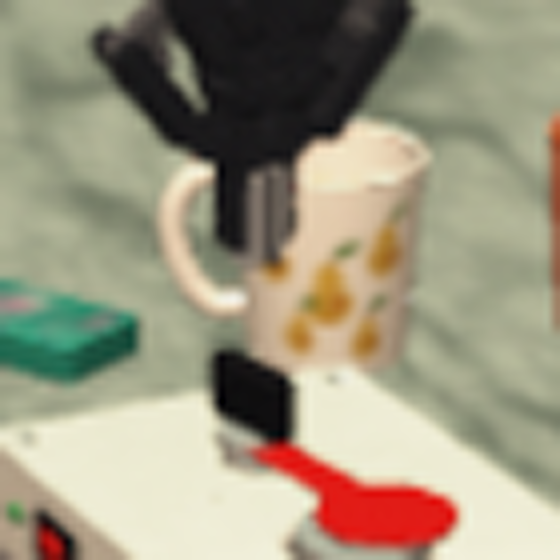

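The closed tips end at about row 162 (crop y≈255), where the reported TCP projects to row 169. So the tips are either about 20 mm higher or about 40 mm farther back than reported. The first picture can separate the two.

Run:
```python
from h import *
np.set_printoptions(precision=1,suppress=True)
s=ctrl.camera("side"); I=cv2.imread("pics/side0.png")
K=np.array([[s["fx"],0,s["cx"]],[0,s["fy"],s["cy"]],[0,0,1.]])
pr=lambda P:cv2.projectPoints(np.array(P,float).reshape(-1,3),s["rvec"],s["tvec"],K,None)[0].reshape(-1,2)
y=np.radians(23.65); u=np.array([np.sin(y),-np.cos(y),0]); T=np.array([.2206,-.5037,.2085])
for nm,o in(("asgiven",[0,0,.013]),("z+20",[0,0,.033]),("y+40",[0,.04,.013]),("tool x -40",list(-.04*np.array([np.cos(y),np.sin(y),0])+[0,0,.013]))):
    print(nm,pr([T+np.array(o)+k*.0425*u for k in(-1,0,1)]).ravel())
b=cv2.resize(I[250:360,150:260],None,fx=5,fy=5,interpolation=cv2.INTER_CUBIC)
b=(255*(b/255.)**.5).astype(np.uint8)
for i in range(0,110,10): cv2.putText(b,str(150+i),(i*5,10),0,.35,(0,0,255),1); cv2.putText(b,str(250+i),(0,i*5+10),0,.35,(0,0,255),1)
cv2.imwrite("pics/g.png",b)
```

```text
asgiven [187.3 322.9 200.2 340.  214.2 358.8]
z+20 [185.6 311.2 198.5 328.1 212.8 346.6]
y+40 [187.9 305.3 200.1 320.8 213.5 337.7]
tool x -40 [158.5 333.9 170.4 352.2 183.5 372.3]
```

View pics/g.png

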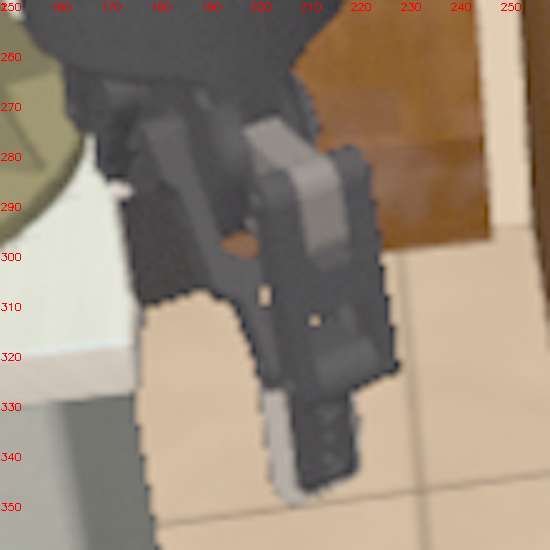

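In the first picture the near fingertip is at about (211,346). That matches "tips 20 mm higher than reported" (212.8, 346.6) and rules out the sideways shift (row 337.7). The reported z is therefore about 20 mm low, so I'll subtract that from targets and go down again to a reported z of 0.061.

send_rows(
  plan=[
    {"dx": 0, "dy": 0, "dz": 0, "rx": 0, "ry": 0, "rz": 0, "hand": 1},
    {"dx": 0, "dy": 0, "dz": 0, "rx": 0, "ry": 0, "rz": 0, "hand": 1},
    {"dx": 0, "dy": 0, "dz": 0, "rx": 0, "ry": 0, "rz": 0, "hand": 1},
    {"dx": 0, "dy": 0, "dz": 0, "rx": 0, "ry": 0, "rz": 0, "hand": 1},
    {"dx": 0, "dy": 0, "dz": 0, "rx": 0, "ry": 0, "rz": 0, "hand": 1},
  ],
)

```text
time_s: 5.28
eef_pos: [0.535, 0.3284, 0.1187]
tool_rot: [-180.0, -0.0, 110.9]
wrist_force: [-0.7, 0.4, -0.7]
grip_width: 0.709
grasp_force: 0.0
```

Converted, 5.8 cm is 0.29, 5.5 cm is 0.275.

send_rows(
  plan=[
    {"dx": 0, "dy": 0, "dz": 0.075, "rx": 0, "ry": 0, "rz": 0, "hand": 1},
    {"dx": 0, "dy": 0, "dz": 0.15, "rx": 0, "ry": 0, "rz": 0, "hand": 1},
    {"dx": 0, "dy": 0, "dz": 0.225, "rx": 0, "ry": 0, "rz": 0, "hand": 1},
    {"dx": 0, "dy": 0, "dz": 0.275, "rx": 0, "ry": 0, "rz": 0, "hand": 1},
    {"dx": 0, "dy": 0, "dz": 0.29, "rx": 0, "ry": 0, "rz": 0, "hand": 1},
  ],
)

```text
time_s: 5.7
eef_pos: [0.5343, 0.328, 0.059]
tool_rot: [-179.9, 0.0, 110.9]
wrist_force: [-0.7, -0.9, 0.6]
grip_width: 0.997
grasp_force: 0.0
```

send_rows(
  plan=[
    {"dx": 0, "dy": 0, "dz": 0, "rx": 0, "ry": 0, "rz": 0, "hand": -1},
    {"dx": 0, "dy": 0, "dz": 0, "rx": 0, "ry": 0, "rz": 0, "hand": -1},
    {"dx": 0, "dy": 0, "dz": 0, "rx": 0, "ry": 0, "rz": 0, "hand": -1},
    {"dx": 0, "dy": 0, "dz": 0, "rx": 0, "ry": 0, "rz": 0, "hand": -1},
    {"dx": 0, "dy": 0, "dz": 0, "rx": 0, "ry": 0, "rz": 0, "hand": -1},
  ],
)

```text
time_s: 6.12
eef_pos: [0.5352, 0.3285, 0.0614]
tool_rot: [179.9, -0.0, 110.9]
wrist_force: [0.2, -0.1, -0.1]
grip_width: 0.299
grasp_force: 0.0
```

send_rows(
  plan=[
    {"dx": 0, "dy": 0, "dz": 0, "rx": 0, "ry": 0, "rz": 0, "hand": -1},
    {"dx": 0, "dy": 0, "dz": 0, "rx": 0, "ry": 0, "rz": 0, "hand": -1},
    {"dx": 0, "dy": 0, "dz": 0, "rx": 0, "ry": 0, "rz": 0, "hand": -1},
    {"dx": 0, "dy": 0, "dz": 0, "rx": 0, "ry": 0, "rz": 0, "hand": -1},
  ],
)

```text
time_s: 6.45
eef_pos: [0.5363, 0.3286, 0.0616]
tool_rot: [179.8, 0.0, 110.8]
wrist_force: [8.5, 1.6, -1.7]
grip_width: 0.123
grasp_force: 62.0
```

Gripped at 62 N and 0.123 opening, about 11 mm. Now I'll turn it 80° anticlockwise.

Converted, -25 degrees is -0.2778.

send_rows(
  plan=[
    {"dx": 0, "dy": 0, "dz": 0, "rx": 0, "ry": 0, "rz": -0.0556, "hand": -1},
    {"dx": 0, "dy": 0, "dz": 0, "rx": 0, "ry": 0, "rz": -0.1111, "hand": -1},
    {"dx": 0, "dy": 0, "dz": 0, "rx": 0, "ry": 0, "rz": -0.1667, "hand": -1},
    {"dx": 0, "dy": 0, "dz": 0, "rx": 0, "ry": 0, "rz": -0.2222, "hand": -1},
    {"dx": 0, "dy": 0, "dz": 0, "rx": 0, "ry": 0, "rz": -0.2778, "hand": -1},
  ],
)

```text
time_s: 6.87
eef_pos: [0.537, 0.329, 0.0617]
tool_rot: [179.7, 0.1, 136.1]
wrist_force: [15.2, 5.9, -4.8]
grip_width: 0.123
grasp_force: 61.3
```

Converted, -25 degrees is -0.2778.

send_rows(
  plan=[
    {"dx": 0, "dy": 0, "dz": 0, "rx": 0, "ry": 0, "rz": -0.0556, "hand": -1},
    {"dx": 0, "dy": 0, "dz": 0, "rx": 0, "ry": 0, "rz": -0.1111, "hand": -1},
    {"dx": 0, "dy": 0, "dz": 0, "rx": 0, "ry": 0, "rz": -0.1667, "hand": -1},
    {"dx": 0, "dy": 0, "dz": 0, "rx": 0, "ry": 0, "rz": -0.2222, "hand": -1},
    {"dx": 0, "dy": 0, "dz": 0, "rx": 0, "ry": 0, "rz": -0.2778, "hand": -1},
  ],
)

```text
time_s: 7.28
eef_pos: [0.5375, 0.3297, 0.0617]
tool_rot: [179.7, 0.3, 161.1]
wrist_force: [20.8, 12.4, -9.2]
grip_width: 0.122
grasp_force: 60.8
```

Converted, -29 degrees is -0.3222.

send_rows(
  plan=[
    {"dx": 0, "dy": 0, "dz": 0, "rx": 0, "ry": 0, "rz": -0.0667, "hand": -1},
    {"dx": 0, "dy": 0, "dz": 0, "rx": 0, "ry": 0, "rz": -0.1333, "hand": -1},
    {"dx": 0, "dy": 0, "dz": 0, "rx": 0, "ry": 0, "rz": -0.2, "hand": -1},
    {"dx": 0, "dy": 0, "dz": 0, "rx": 0, "ry": 0, "rz": -0.2667, "hand": -1},
    {"dx": 0, "dy": 0, "dz": 0, "rx": 0, "ry": 0, "rz": -0.3222, "hand": -1},
  ],
)

```text
time_s: 7.7
eef_pos: [0.5377, 0.3306, 0.0617]
tool_rot: [179.8, 0.5, -169.8]
wrist_force: [21.5, 19.5, -11.2]
grip_width: 0.12
grasp_force: 60.4
```

Run:
```python
from h import *
t=ctrl.camera("top"); m=mask(t["img"],"red",(130,170,240,260)); c=pts(m).mean(0); print(c,m.sum(),onz(t,c,.0705)); print({k:v for k,v in ctrl.sense().items() if k[0] in "gwte"})
```

```text
[155.52076677 198.47923323] 313 [[0.61556297 0.34017925]]
{'time_s': 7.75, 'tau': array([ -2.66894527, -72.06720829, -23.96704853,  -1.0758356 ,
         6.32707894,   1.11664943]), 'eef_pos': array([0.53763933, 0.33065296, 0.06172584]), 'tool_rot': array([ 179.77614913,    0.49350341, -169.48759848]), 'wrist_force': array([ 22.1496639 ,  18.19875879, -11.69683995]), 'torque': array([ 2.73677366, -3.45615381,  0.05547599]), 'grasp_force': 60.48094868659973, 'grip_width': 0.12256092026456789}
```

The shutter arm now points about 80° round, roughly 1.4 rad. I'll release and lift, then look at the uncovered socket once clear.

Converted, -0.5 cm is -0.025.

send_rows(
  plan=[
    {"dx": 0, "dy": 0, "dz": 0, "rx": 0, "ry": 0, "rz": 0, "hand": 1},
    {"dx": 0, "dy": 0, "dz": 0, "rx": 0, "ry": 0, "rz": 0, "hand": 1},
    {"dx": 0, "dy": 0, "dz": 0, "rx": 0, "ry": 0, "rz": 0, "hand": 1},
    {"dx": 0, "dy": 0, "dz": 0, "rx": 0, "ry": 0, "rz": 0, "hand": 1},
    {"dx": 0, "dy": 0, "dz": -0.025, "rx": 0, "ry": 0, "rz": 0, "hand": 1},
  ],
)

```text
time_s: 8.17
eef_pos: [0.5345, 0.3281, 0.0651]
tool_rot: [-180.0, -0.1, -170.2]
wrist_force: [0.3, -0.6, -0.2]
grip_width: 0.826
grasp_force: 0.0
```

Converted, -12 cm is -0.6, -9 cm is -0.45, 14 degrees is 0.1556.

send_rows(
  plan=[
    {"dx": 0, "dy": 0, "dz": -0.15, "rx": 0, "ry": 0, "rz": 0, "hand": 1},
    {"dx": 0, "dy": 0, "dz": -0.3, "rx": 0, "ry": 0, "rz": 0, "hand": 1},
    {"dx": 0, "dy": 0, "dz": -0.45, "rx": 0, "ry": 0, "rz": 0, "hand": 1},
    {"dx": 0, "dy": 0, "dz": -0.6, "rx": 0, "ry": 0, "rz": 0.0778, "hand": 1},
    {"dx": 0, "dy": 0, "dz": -0.6, "rx": 0, "ry": 0, "rz": 0.1556, "hand": 1},
  ],
)

```text
time_s: 8.58
eef_pos: [0.5366, 0.3293, 0.1931]
tool_rot: [179.7, 0.5, 175.6]
wrist_force: [0.3, 0.9, 1.4]
grip_width: 1.003
grasp_force: 0.0
```

Run:
```python
from h import *
s=ctrl.sense(); print(s["time_s"],s["eef_pos"],s["tool_rot"],s["joint_positions"])
plan((.499,-.1693,.13,62.5),4)
```

```text
8.5833 [0.53664369 0.32926637 0.19311697] [179.70797575   0.45819515 175.55095829] [ 2.81998437e+01  2.77849530e+01  7.46212394e+01 -1.33847306e-03
  7.70504684e+01 -5.73519885e+01]
[ -0.02 -12.51   1.51] [ 0.16  0.   28.26]
[ -5.94 -11.     1.55] [ 0.16  0.   28.26]
[-10.44  -6.88   1.57] [ 0.16  0.   28.26]
[-12.45  -1.11   1.58] [ 0.16  0.   28.26]
```

Converted, -12.5 cm is -0.625, -10 cm is -0.5, 28.3 degrees is 0.3144.

send_rows(
  plan=[
    {"dx": 0, "dy": -0.125, "dz": 0.015, "rx": 0, "ry": 0, "rz": 0.0622, "hand": 1},
    {"dx": 0, "dy": -0.25, "dz": 0.03, "rx": 0, "ry": 0, "rz": 0.1256, "hand": 1},
    {"dx": 0, "dy": -0.375, "dz": 0.045, "rx": 0, "ry": 0, "rz": 0.1889, "hand": 1},
    {"dx": 0, "dy": -0.5, "dz": 0.06, "rx": 0, "ry": 0, "rz": 0.2511, "hand": 1},
    {"dx": 0, "dy": -0.625, "dz": 0.075, "rx": 0, "ry": 0, "rz": 0.3144, "hand": 1},
  ],
)

```text
time_s: 9.0
eef_pos: [0.5256, 0.2026, 0.1711]
tool_rot: [180.0, 0.0, 147.3]
wrist_force: [-0.1, 0.7, -0.4]
grip_width: 1.0
grasp_force: 0.0
```

Converted, -11 cm is -0.55, -8.8 cm is -0.44, 28.3 degrees is 0.3144.

send_rows(
  plan=[
    {"dx": -0.06, "dy": -0.11, "dz": 0.015, "rx": 0, "ry": 0, "rz": 0.0622, "hand": 1},
    {"dx": -0.12, "dy": -0.22, "dz": 0.03, "rx": 0, "ry": 0, "rz": 0.1256, "hand": 1},
    {"dx": -0.18, "dy": -0.33, "dz": 0.045, "rx": 0, "ry": 0, "rz": 0.1889, "hand": 1},
    {"dx": -0.24, "dy": -0.44, "dz": 0.06, "rx": 0, "ry": 0, "rz": 0.2511, "hand": 1},
    {"dx": -0.295, "dy": -0.55, "dz": 0.075, "rx": 0, "ry": 0, "rz": 0.3144, "hand": 1},
  ],
)

```text
time_s: 9.42
eef_pos: [0.5165, 0.078, 0.1562]
tool_rot: [180.0, 0.0, 119.0]
wrist_force: [0.4, 0.3, -0.1]
grip_width: 1.001
grasp_force: 0.0
```

Converted, -10.4 cm is -0.52, -8.4 cm is -0.42, 28.3 degrees is 0.3144.

send_rows(
  plan=[
    {"dx": -0.105, "dy": -0.07, "dz": 0.015, "rx": 0, "ry": 0, "rz": 0.0622, "hand": 1},
    {"dx": -0.21, "dy": -0.14, "dz": 0.03, "rx": 0, "ry": 0, "rz": 0.1256, "hand": 1},
    {"dx": -0.315, "dy": -0.21, "dz": 0.045, "rx": 0, "ry": 0, "rz": 0.1889, "hand": 1},
    {"dx": -0.42, "dy": -0.275, "dz": 0.06, "rx": 0, "ry": 0, "rz": 0.2511, "hand": 1},
    {"dx": -0.52, "dy": -0.345, "dz": 0.075, "rx": 0, "ry": 0, "rz": 0.3144, "hand": 1},
  ],
)

```text
time_s: 9.83
eef_pos: [0.5072, -0.0465, 0.1412]
tool_rot: [180.0, 0.0, 90.7]
wrist_force: [-0.1, -0.8, -0.9]
grip_width: 1.002
grasp_force: 0.0
```

Converted, -12.4 cm is -0.62, -10 cm is -0.5, 28.3 degrees is 0.3144.

send_rows(
  plan=[
    {"dx": -0.125, "dy": -0.01, "dz": 0.015, "rx": 0, "ry": 0, "rz": 0.0622, "hand": 1},
    {"dx": -0.25, "dy": -0.02, "dz": 0.03, "rx": 0, "ry": 0, "rz": 0.1256, "hand": 1},
    {"dx": -0.375, "dy": -0.035, "dz": 0.045, "rx": 0, "ry": 0, "rz": 0.1889, "hand": 1},
    {"dx": -0.5, "dy": -0.045, "dz": 0.06, "rx": 0, "ry": 0, "rz": 0.2511, "hand": 1},
    {"dx": -0.62, "dy": -0.055, "dz": 0.075, "rx": 0, "ry": 0, "rz": 0.3144, "hand": 1},
  ],
)

```text
time_s: 10.25
eef_pos: [0.4981, -0.1708, 0.1262]
tool_rot: [180.0, -0.0, 62.4]
wrist_force: [0.3, -0.4, 0.2]
grip_width: 0.998
grasp_force: 0.0
```

Run:
```python
from h import *
np.set_printoptions(precision=4,suppress=True)
t=ctrl.camera("top"); I=t["img"]; s=ctrl.sense(); print(s["time_s"],s["eef_pos"],s["tool_rot"])
plan((.5,-.1693,.036,62.5))
a=cv2.resize(I[180:265,130:235],None,fx=7,fy=7,interpolation=cv2.INTER_CUBIC)
cv2.imwrite("pics/i.png",a[:,:,::-1]); cv2.imwrite("pics/top_open.png",I[:,:,::-1])
m=mask(I,"red",(130,170,240,260)); print(rect(onz(t,hull(m),.0705)))
```

```text
10.3 [ 0.4977 -0.1739  0.1256] [179.9788   0.0483  61.8103]
[ 0.52 -0.02  8.96] [ 0.02  0.05 -0.69]
(array([0.596 , 0.3468]), [49.4, 91.5], 178.8)
```

View pics/i.png

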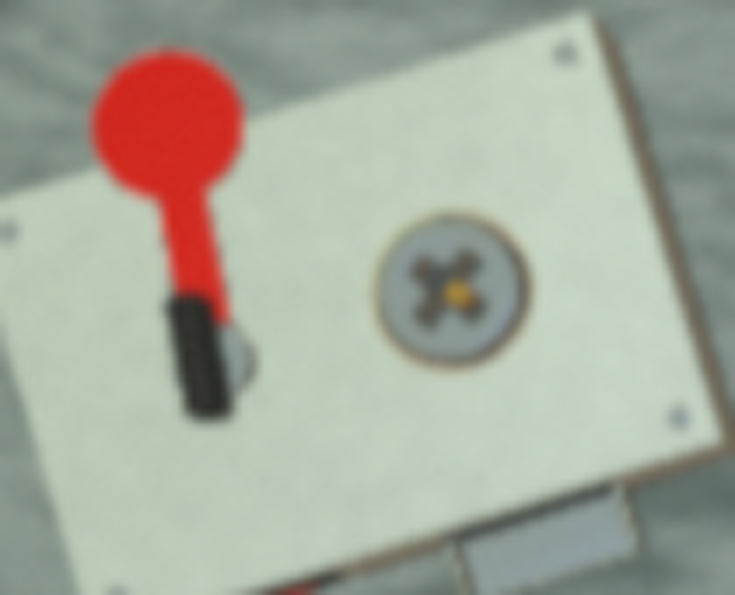

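The crop shows the shutter swung aside to the back, and the drum at crop (452,290) with its cross slot at (448,290), about full-image (194,221). The slot arms run diagonally across the image. Now I'll go down onto the wheel's grip bar.

Converted, 8.8 cm is 0.44, 8 cm is 0.4, -0.7 degrees is -0.0078.

send_rows(
  plan=[
    {"dx": 0.025, "dy": 0, "dz": 0.1, "rx": 0, "ry": 0, "rz": -0.0078, "hand": 1},
    {"dx": 0.025, "dy": 0, "dz": 0.2, "rx": 0, "ry": 0, "rz": -0.0078, "hand": 1},
    {"dx": 0.025, "dy": 0, "dz": 0.3, "rx": 0, "ry": 0, "rz": -0.0078, "hand": 1},
    {"dx": 0.025, "dy": 0, "dz": 0.4, "rx": 0, "ry": 0, "rz": -0.0078, "hand": 1},
    {"dx": 0.025, "dy": 0, "dz": 0.44, "rx": 0, "ry": 0, "rz": -0.0078, "hand": 1},
  ],
)

```text
time_s: 10.72
eef_pos: [0.4996, -0.1646, 0.0358]
tool_rot: [-179.8, 0.0, 63.3]
wrist_force: [0.1, 0.3, -0.8]
grip_width: 0.998
grasp_force: 0.0
```

send_rows(
  plan=[
    {"dx": 0, "dy": 0, "dz": 0, "rx": 0, "ry": 0, "rz": 0, "hand": 1},
    {"dx": 0, "dy": 0, "dz": 0, "rx": 0, "ry": 0, "rz": 0, "hand": 1},
  ],
)

```text
time_s: 10.88
eef_pos: [0.5009, -0.165, 0.0385]
tool_rot: [180.0, -0.0, 63.4]
wrist_force: [0.4, -0.6, 1.9]
grip_width: 0.999
grasp_force: 0.0
```

Run:
```python
from h import *
np.set_printoptions(precision=4,suppress=True)
s=ctrl.sense(); print(s["time_s"],s["eef_pos"],s["tool_rot"]); plan((.5,-.1693,.035,62.5))
I=cv2.imread("pics/top_open.png")[:,:,::-1].copy(); t=ctrl.camera("top"); x0,y0,k=180,206,12
a=cv2.resize(I[y0:y0+32,x0:x0+30],None,fx=k,fy=k,interpolation=cv2.INTER_CUBIC)
W=lambda p,z:onz(t,(np.asarray(p,float)+.5)/k-.5+[x0,y0],z)
h=cv2.cvtColor(a,cv2.COLOR_RGB2HSV); 
lab=cv2.cvtColor(a,cv2.COLOR_RGB2LAB).astype(int)
g=lab[:,:,0]; yy,xx=np.mgrid[:g.shape[0],:g.shape[1]]
# drum: bluish-grey disc = low b relative to deck
P=W(np.c_[xx.ravel(),yy.ravel()],.066); c0=np.array([.5605,.2485])
for it in range(1):
    r=np.hypot(*(P-c0).T)
    for th in(95,105,115,125):
        sel=(g.ravel()<th)&(r<.017); Q=P[sel]; c=Q.mean(0); d=Q-c; rr=np.hypot(*d.T); an=np.arctan2(d[:,1],d[:,0])
        f=(np.exp(4j*an)*rr**2).sum()/(rr**2).sum(); print(th,sel.sum(),c,np.degrees(np.angle(f))/4,abs(f))
b=lab[:,:,2].ravel()
for q in(0,1): pass
print("b drum/deck",np.median(b[(r<.022)&(r>.018)]),np.median(b[(r>.03)&(r<.036)]),np.median(g.ravel()[(r<.022)&(r>.018)]),np.median(g.ravel()[(r>.03)&(r<.036)]))
m=(g.ravel()<(np.median(g.ravel()[(r<.022)&(r>.018)])+np.median(g.ravel()[(r>.03)&(r<.036)]))/2).reshape(g.shape).astype(np.uint8)
hh=max(cv2.findContours(m,cv2.RETR_EXTERNAL,cv2.CHAIN_APPROX_NONE)[0],key=cv2.contourArea)[:,0]; e=cv2.fitEllipse(hh.astype(np.float32)); print("drum",e,W([e[0]],.066))
```

```text
10.8833 [ 0.5009 -0.165   0.0385] [179.9853  -0.002   63.3517]
[-0.42  0.11  0.35] [ 0.01 -0.    0.85]
95 1330 [0.5607 0.2511] -37.02974154309202 0.6705452993655052
105 4787 [0.5596 0.2494] -38.05906031486891 0.6930985346457093
115 7214 [0.5593 0.2489] -38.307085880149174 0.624698277247598
125 9714 [0.559  0.2485] -38.507203013412614 0.5456498317276961
b drum/deck 129.0 136.0 157.0 207.0
drum ((176.87020874023438, 188.61346435546875), (270.37225341796875, 279.7660217285156), 47.95039367675781) [[0.5577 0.2462]]
```

The slot cross centres at (0.559, 0.249), against (0.560, 0.249) predicted from the box. Its arms are at 52° mod 90, and the pivot grasp shows that robot readings run about (+2, +1) mm relative to the camera. Now I'll grip the wheel.

Converted, -0.4 cm is -0.02, 0.35 cm is 0.0175, 0.8 degrees is 0.0089.

send_rows(
  plan=[
    {"dx": -0.02, "dy": 0.005, "dz": 0.0175, "rx": 0, "ry": 0, "rz": 0.0089, "hand": 1},
    {"dx": -0.02, "dy": 0.005, "dz": 0.0175, "rx": 0, "ry": 0, "rz": 0.0089, "hand": 1},
    {"dx": -0.02, "dy": 0.005, "dz": 0.0175, "rx": 0, "ry": 0, "rz": 0.0089, "hand": -1},
    {"dx": -0.02, "dy": 0.005, "dz": 0.0175, "rx": 0, "ry": 0, "rz": 0.0089, "hand": -1},
    {"dx": -0.02, "dy": 0.005, "dz": 0.0175, "rx": 0, "ry": 0, "rz": 0.0089, "hand": -1},
  ],
)

```text
time_s: 11.35
eef_pos: [0.4998, -0.169, 0.0345]
tool_rot: [180.0, -0.0, 62.5]
wrist_force: [0.3, -0.6, -0.3]
grip_width: 0.607
grasp_force: 0.0
```

send_rows(
  plan=[
    {"dx": 0, "dy": 0, "dz": 0, "rx": 0, "ry": 0, "rz": 0, "hand": -1},
    {"dx": 0, "dy": 0, "dz": 0, "rx": 0, "ry": 0, "rz": 0, "hand": -1},
    {"dx": 0, "dy": 0, "dz": 0, "rx": 0, "ry": 0, "rz": 0, "hand": -1},
    {"dx": 0, "dy": 0, "dz": 0, "rx": 0, "ry": 0, "rz": 0, "hand": -1},
    {"dx": 0, "dy": 0, "dz": 0, "rx": 0, "ry": 0, "rz": 0, "hand": -1},
  ],
)

```text
time_s: 11.77
eef_pos: [0.5, -0.169, 0.0345]
tool_rot: [180.0, -0.0, 62.6]
wrist_force: [0.5, 0.7, 3.5]
grip_width: 0.155
grasp_force: 59.5
```

send_rows(
  plan=[
    {"dx": 0, "dy": 0, "dz": 0, "rx": 0, "ry": 0, "rz": 0, "hand": -1},
    {"dx": 0, "dy": 0, "dz": 0, "rx": 0, "ry": 0, "rz": 0, "hand": -1},
  ],
)

```text
time_s: 11.93
eef_pos: [0.5, -0.169, 0.0345]
tool_rot: [180.0, -0.0, 62.6]
wrist_force: [0.9, 0.5, 4.4]
grip_width: 0.149
grasp_force: 59.7
```

Gripped at 60 N with the opening at 0.149, about 13 mm. Lifting.

send_rows(
  plan=[
    {"dx": 0, "dy": 0, "dz": -0.05, "rx": 0, "ry": 0, "rz": 0, "hand": -1},
    {"dx": 0, "dy": 0, "dz": -0.15, "rx": 0, "ry": 0, "rz": 0, "hand": -1},
    {"dx": 0, "dy": 0, "dz": -0.3, "rx": 0, "ry": 0, "rz": 0, "hand": -1},
    {"dx": 0, "dy": 0, "dz": -0.45, "rx": 0, "ry": 0, "rz": 0, "hand": -1},
    {"dx": 0, "dy": 0, "dz": -0.55, "rx": 0, "ry": 0, "rz": 0, "hand": -1},
  ],
)

```text
time_s: 12.35
eef_pos: [0.5, -0.1691, 0.1473]
tool_rot: [179.9, -0.0, 62.5]
wrist_force: [0.2, -0.1, -1.9]
grip_width: 0.151
grasp_force: 58.8
```

Converted, -0.5 cm is -0.025.

send_rows(
  plan=[
    {"dx": 0, "dy": 0, "dz": -0.025, "rx": 0, "ry": 0, "rz": 0, "hand": -1},
    {"dx": 0, "dy": 0, "dz": -0.025, "rx": 0, "ry": 0, "rz": 0, "hand": -1},
  ],
)

```text
time_s: 12.52
eef_pos: [0.5001, -0.1691, 0.1505]
tool_rot: [179.9, -0.0, 62.5]
wrist_force: [0.0, 0.2, -3.5]
grip_width: 0.147
grasp_force: 58.9
```

Run:
```python
from h import *
s=ctrl.sense(); print(s["time_s"],s["eef_pos"],s["tool_rot"],s["grip_width"],s["wrist_force"]); plan((.5614,.2489,.145,52),3)
```

```text
12.5167 [ 0.50005704 -0.16911097  0.15049714] [ 1.79879952e+02 -9.41205151e-03  6.25495231e+01] 0.1466635109660565 [ 0.00460536  0.22807567 -3.45967403]
[13.31 -4.61  0.18] [ 0.04 -0.01  3.52]
[13.   -5.42  0.18] [ 0.04 -0.01  3.52]
[12.64 -6.2   0.18] [ 0.04 -0.01  3.52]
```

Converted, 13.3 cm is 0.665, 10.6 cm is 0.53, 3.5 degrees is 0.0389.

send_rows(
  plan=[
    {"dx": 0.13, "dy": -0.045, "dz": 0, "rx": 0, "ry": 0, "rz": 0.0078, "hand": -1},
    {"dx": 0.265, "dy": -0.09, "dz": 0, "rx": 0, "ry": 0, "rz": 0.0156, "hand": -1},
    {"dx": 0.4, "dy": -0.14, "dz": 0, "rx": 0, "ry": 0, "rz": 0.0233, "hand": -1},
    {"dx": 0.53, "dy": -0.185, "dz": 0, "rx": 0, "ry": 0, "rz": 0.0311, "hand": -1},
    {"dx": 0.665, "dy": -0.23, "dz": 0, "rx": 0, "ry": 0, "rz": 0.0389, "hand": -1},
  ],
)

```text
time_s: 12.93
eef_pos: [0.5194, -0.0284, 0.1474]
tool_rot: [-179.8, 0.1, 59.0]
wrist_force: [0.7, -0.2, -2.4]
grip_width: 0.153
grasp_force: 58.8
```

Converted, 13 cm is 0.65, 10.4 cm is 0.52, 3.5 degrees is 0.0389.

send_rows(
  plan=[
    {"dx": 0.13, "dy": -0.055, "dz": 0, "rx": 0, "ry": 0, "rz": 0.0078, "hand": -1},
    {"dx": 0.26, "dy": -0.11, "dz": 0, "rx": 0, "ry": 0, "rz": 0.0156, "hand": -1},
    {"dx": 0.39, "dy": -0.16, "dz": 0, "rx": 0, "ry": 0, "rz": 0.0233, "hand": -1},
    {"dx": 0.52, "dy": -0.215, "dz": 0, "rx": 0, "ry": 0, "rz": 0.0311, "hand": -1},
    {"dx": 0.65, "dy": -0.27, "dz": 0, "rx": 0, "ry": 0, "rz": 0.0389, "hand": -1},
  ],
)

```text
time_s: 13.35
eef_pos: [0.5399, 0.1108, 0.1473]
tool_rot: [-179.9, 0.1, 55.5]
wrist_force: [-0.1, -0.1, -1.6]
grip_width: 0.154
grasp_force: 58.9
```

Converted, 12.6 cm is 0.63, 11.5 cm is 0.575, 3.5 degrees is 0.0389.

send_rows(
  plan=[
    {"dx": 0.15, "dy": -0.075, "dz": 0, "rx": 0, "ry": 0, "rz": 0.0078, "hand": -1},
    {"dx": 0.3, "dy": -0.15, "dz": 0, "rx": 0, "ry": 0, "rz": 0.0156, "hand": -1},
    {"dx": 0.45, "dy": -0.22, "dz": 0, "rx": 0, "ry": 0, "rz": 0.0233, "hand": -1},
    {"dx": 0.575, "dy": -0.28, "dz": 0, "rx": 0, "ry": 0, "rz": 0.0311, "hand": -1},
    {"dx": 0.63, "dy": -0.31, "dz": 0, "rx": 0, "ry": 0, "rz": 0.0389, "hand": -1},
  ],
)

```text
time_s: 13.77
eef_pos: [0.5601, 0.2514, 0.1468]
tool_rot: [-179.9, 0.1, 52.1]
wrist_force: [-0.4, 0.6, -2.2]
grip_width: 0.149
grasp_force: 58.8
```

Converted, 3.7 cm is 0.185, 3 cm is 0.15.

send_rows(
  plan=[
    {"dx": 0, "dy": 0, "dz": 0.075, "rx": 0, "ry": 0, "rz": 0, "hand": -1},
    {"dx": 0, "dy": 0, "dz": 0.15, "rx": 0, "ry": 0, "rz": 0, "hand": -1},
    {"dx": 0, "dy": 0, "dz": 0.185, "rx": 0, "ry": 0, "rz": 0, "hand": -1},
    {"dx": 0, "dy": 0, "dz": 0.185, "rx": 0, "ry": 0, "rz": 0, "hand": -1},
    {"dx": 0, "dy": 0, "dz": 0.185, "rx": 0, "ry": 0, "rz": 0, "hand": -1},
  ],
)

```text
time_s: 14.18
eef_pos: [0.5607, 0.2482, 0.1115]
tool_rot: [-179.9, 0.1, 52.0]
wrist_force: [-0.0, 0.9, -1.6]
grip_width: 0.15
grasp_force: 58.9
```

Run:
```python
from h import *
np.set_printoptions(precision=4,suppress=True)
s=ctrl.sense(); print(s["time_s"],s["eef_pos"],s["tool_rot"],s["grip_width"]); plan((.5614,.2489,.1075,52))
c=ctrl.camera("side"); K=np.array([[c["fx"],0,c["cx"]],[0,c["fy"],c["cy"]],[0,0,1.]])
pr=lambda P:cv2.projectPoints(np.array([P],float),c["rvec"],c["tvec"],K,None)[0].ravel()
print("socket mouth",pr([.5597,.249,.066]),"foot exp",pr([.5597,.249,.081]),"grip top",pr([.5597,.249,.155]))
print("wheel top exp",pr([.5597,.249,.121]))
m=mask(c["img"],"yellow",(270,120,400,230)); p=pts(m); print("yellow",m.sum(),p.min(0),p.max(0),p.mean(0))
x0,y0=295,140; b=cv2.resize(c["img"][y0:y0+75,x0:x0+90],None,fx=8,fy=8,interpolation=cv2.INTER_CUBIC)
cv2.imwrite("pics/j.png",b[:,:,::-1])
```

```text
14.1833 [0.5607 0.2482 0.1115] [-179.9483    0.084    52.0337] 0.15022505785434417
[0.1  0.01 0.4 ] [-0.05  0.08  0.03]
socket mouth [324.6269 195.373 ] foot exp [324.733  190.6551] grip top [325.273  166.6376]
wheel top exp [325.0214 177.829 ]
yellow 248 [309. 172.] [340. 186.] [324.3952 179.375 ]
```

View pics/j.png

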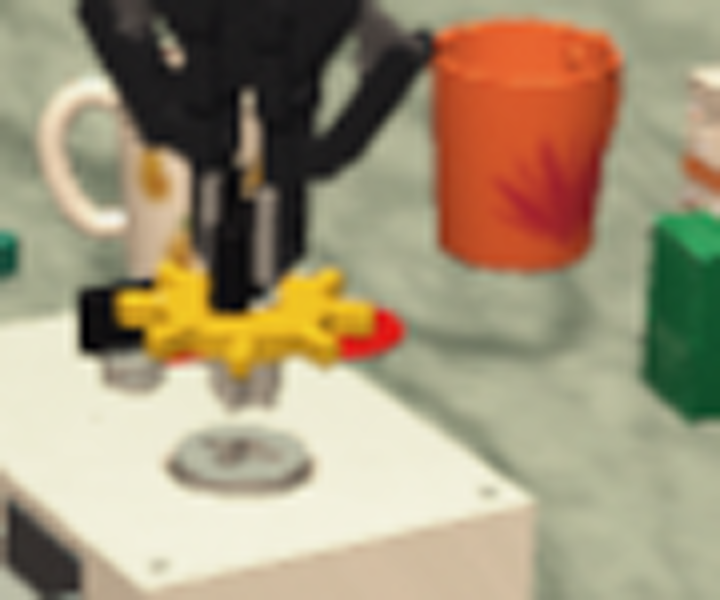

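The wheel hangs level with its stem at crop (245,385) right above the drum at (240,460), and the columns agree within 1 mm. I'll lower it slowly and watch the force.

Converted, 2.3 cm is 0.115, 2.1 cm is 0.105.

send_rows(
  plan=[
    {"dx": 0.005, "dy": 0, "dz": 0.04, "rx": 0, "ry": 0, "rz": 0, "hand": -1},
    {"dx": 0.005, "dy": 0, "dz": 0.07, "rx": 0, "ry": 0, "rz": 0, "hand": -1},
    {"dx": 0.005, "dy": 0, "dz": 0.09, "rx": 0, "ry": 0, "rz": 0, "hand": -1},
    {"dx": 0.005, "dy": 0, "dz": 0.105, "rx": 0, "ry": 0, "rz": 0, "hand": -1},
    {"dx": 0.005, "dy": 0, "dz": 0.115, "rx": 0, "ry": 0, "rz": 0, "hand": -1},
  ],
)

```text
time_s: 14.65
eef_pos: [0.5614, 0.2492, 0.0888]
tool_rot: [-180.0, 0.0, 52.1]
wrist_force: [0.5, 0.6, -2.0]
grip_width: 0.152
grasp_force: 58.9
```

Converted, 0.1 cm is 0.005.

send_rows(
  plan=[
    {"dx": 0, "dy": 0, "dz": 0.005, "rx": 0, "ry": 0, "rz": 0, "hand": -1},
    {"dx": 0, "dy": 0, "dz": 0.005, "rx": 0, "ry": 0, "rz": 0, "hand": -1},
  ],
)

```text
time_s: 14.82
eef_pos: [0.5616, 0.2493, 0.0882]
tool_rot: [-180.0, 0.0, 52.1]
wrist_force: [0.5, -0.1, -2.0]
grip_width: 0.149
grasp_force: 58.9
```

Converted, 0.4 cm is 0.02, 0.2 cm is 0.01.

send_rows(
  plan=[
    {"dx": 0, "dy": 0, "dz": 0.01, "rx": 0, "ry": 0, "rz": 0, "hand": -1},
    {"dx": 0, "dy": 0, "dz": 0.02, "rx": 0, "ry": 0, "rz": 0, "hand": -1},
    {"dx": 0, "dy": 0, "dz": 0.02, "rx": 0, "ry": 0, "rz": 0, "hand": -1},
  ],
)

```text
time_s: 15.07
eef_pos: [0.5614, 0.2492, 0.0839]
tool_rot: [-180.0, 0.0, 52.1]
wrist_force: [0.2, 0.5, -2.1]
grip_width: 0.152
grasp_force: 58.9
```

Converted, 0.4 cm is 0.02, 0.2 cm is 0.01.

send_rows(
  plan=[
    {"dx": 0, "dy": 0, "dz": 0.01, "rx": 0, "ry": 0, "rz": 0, "hand": -1},
    {"dx": 0, "dy": 0, "dz": 0.02, "rx": 0, "ry": 0, "rz": 0, "hand": -1},
    {"dx": 0, "dy": 0, "dz": 0.02, "rx": 0, "ry": 0, "rz": 0, "hand": -1},
  ],
)

```text
time_s: 15.32
eef_pos: [0.5614, 0.2492, 0.0798]
tool_rot: [-180.0, 0.0, 52.1]
wrist_force: [0.2, 0.1, -1.7]
grip_width: 0.152
grasp_force: 58.9
```

There's no resistance, so the stem is in the slot. Continuing onto the pin.

Converted, 0.5 cm is 0.025, 0.4 cm is 0.02.

send_rows(
  plan=[
    {"dx": 0, "dy": 0, "dz": 0.01, "rx": 0, "ry": 0, "rz": 0, "hand": -1},
    {"dx": 0, "dy": 0, "dz": 0.02, "rx": 0, "ry": 0, "rz": 0, "hand": -1},
    {"dx": 0, "dy": 0, "dz": 0.025, "rx": 0, "ry": 0, "rz": 0, "hand": -1},
  ],
)

```text
time_s: 15.57
eef_pos: [0.5617, 0.2494, 0.0755]
tool_rot: [180.0, -0.0, 52.1]
wrist_force: [-0.5, -0.3, 4.8]
grip_width: 0.149
grasp_force: 59.7
```

Converted, 0.5 cm is 0.025, 0.4 cm is 0.02.

send_rows(
  plan=[
    {"dx": 0, "dy": 0, "dz": 0.01, "rx": 0, "ry": 0, "rz": 0, "hand": -1},
    {"dx": 0, "dy": 0, "dz": 0.02, "rx": 0, "ry": 0, "rz": 0, "hand": -1},
    {"dx": 0, "dy": 0, "dz": 0.025, "rx": 0, "ry": 0, "rz": 0, "hand": -1},
  ],
)

```text
time_s: 15.82
eef_pos: [0.5618, 0.2494, 0.0707]
tool_rot: [180.0, -0.0, 52.1]
wrist_force: [-2.5, 0.1, 7.5]
grip_width: 0.148
grasp_force: 60.0
```

Converted, 0.4 cm is 0.02, 0.3 cm is 0.015.

send_rows(
  plan=[
    {"dx": 0, "dy": 0, "dz": 0.01, "rx": 0, "ry": 0, "rz": 0, "hand": -1},
    {"dx": 0, "dy": 0, "dz": 0.015, "rx": 0, "ry": 0, "rz": 0, "hand": -1},
    {"dx": 0, "dy": 0, "dz": 0.02, "rx": 0, "ry": 0, "rz": 0, "hand": -1},
  ],
)

```text
time_s: 16.07
eef_pos: [0.5619, 0.2494, 0.0671]
tool_rot: [180.0, -0.1, 52.1]
wrist_force: [-3.3, -1.1, 8.8]
grip_width: 0.152
grasp_force: 60.3
```

Converted, 0.2 cm is 0.01, 0.1 cm is 0.005.

send_rows(
  plan=[
    {"dx": 0, "dy": 0, "dz": 0.005, "rx": 0, "ry": 0, "rz": 0, "hand": -1},
    {"dx": 0, "dy": 0, "dz": 0.01, "rx": 0, "ry": 0, "rz": 0, "hand": -1},
    {"dx": 0, "dy": 0, "dz": 0.01, "rx": 0, "ry": 0, "rz": 0, "hand": -1},
  ],
)

```text
time_s: 16.32
eef_pos: [0.5619, 0.2494, 0.0651]
tool_rot: [180.0, -0.1, 52.1]
wrist_force: [-3.1, -1.0, 10.0]
grip_width: 0.151
grasp_force: 60.5
```

Converted, 0.1 cm is 0.005.

send_rows(
  plan=[
    {"dx": 0, "dy": 0, "dz": 0.005, "rx": 0, "ry": 0, "rz": 0, "hand": -1},
    {"dx": 0, "dy": 0, "dz": 0.005, "rx": 0, "ry": 0, "rz": 0, "hand": -1},
    {"dx": 0, "dy": 0, "dz": 0.005, "rx": 0, "ry": 0, "rz": 0, "hand": -1},
  ],
)

```text
time_s: 16.57
eef_pos: [0.562, 0.2494, 0.0645]
tool_rot: [180.0, -0.1, 52.0]
wrist_force: [-4.3, -2.2, 11.8]
grip_width: 0.151
grasp_force: 60.6
```

Converted, 0.1 cm is 0.005.

send_rows(
  plan=[
    {"dx": 0, "dy": 0, "dz": 0.005, "rx": 0, "ry": 0, "rz": 0, "hand": -1},
    {"dx": 0, "dy": 0, "dz": 0.005, "rx": 0, "ry": 0, "rz": 0, "hand": -1},
    {"dx": 0, "dy": 0, "dz": 0.005, "rx": 0, "ry": 0, "rz": 0, "hand": -1},
  ],
)

```text
time_s: 16.82
eef_pos: [0.562, 0.2495, 0.0645]
tool_rot: [179.9, -0.1, 52.1]
wrist_force: [-7.9, -3.1, 19.7]
grip_width: 0.152
grasp_force: 62.0
```

Converted, 0.1 cm is 0.005.

send_rows(
  plan=[
    {"dx": 0, "dy": 0, "dz": 0.005, "rx": 0, "ry": 0, "rz": 0, "hand": -1},
    {"dx": 0, "dy": 0, "dz": 0.005, "rx": 0, "ry": 0, "rz": 0, "hand": -1},
    {"dx": 0, "dy": 0, "dz": 0.005, "rx": 0, "ry": 0, "rz": 0, "hand": -1},
  ],
)

```text
time_s: 17.07
eef_pos: [0.5621, 0.2495, 0.0644]
tool_rot: [179.9, -0.1, 52.1]
wrist_force: [-12.4, -5.2, 29.5]
grip_width: 0.154
grasp_force: 63.4
```

The wheel stops hard at reported z 0.0645, exactly the predicted seated height, with a 29 N push of which about 12 N is spring. I'll check that the shutter is still aside and the tins are unmoved, let it settle, then hand in.

Run:
```python
from h import *
np.set_printoptions(precision=3,suppress=True)
t=ctrl.camera("top"); s=ctrl.camera("side"); I0=cv2.imread("pics/side0.png")[:,:,::-1].astype(int)
print("tin diff",(np.abs(s["img"].astype(int)-I0).sum(2)[320:415,305:405]>60).sum())
m=mask(t["img"],"red",(130,170,240,260)); print("shutter",m.sum(),onz(t,pts(m).mean(0),.0705))
o=cv2.imread("pics/top_open.png")[:,:,::-1].copy(); m=mask(o,"red",(130,170,240,260)); print("before",m.sum(),onz(t,pts(m).mean(0),.0705))
m=mask(s["img"],"yellow",(270,150,400,230)); p=pts(m); print("wheel",p.min(0),p.max(0))
q=ctrl.sense(); print(q["eef_pos"],q["wrist_force"],q["grasp_force"],q["qvel"])
```

```text
tin diff 0
shutter 34 [[0.637 0.353]]
before 427 [[0.608 0.343]]
wheel [310. 188.] [340. 201.]
[0.562 0.25  0.064] [-13.06   -5.802  29.412] 63.371044993400574 [ 0.068 -0.01  -0.027 -0.     0.119  0.036]
```

```bash
python3 -c "
from workcell import ctrl
print(ctrl.close_job())"
```

```text
the job is handed in; nothing more can be done
None
```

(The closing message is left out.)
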